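# Shim the rocking gearbox cradle

## Task

The gearbox housing rocks on its blue tilting cradle because nothing holds up the cradle's black foot bar. With the fingertips, push the orange wedge along the bench, thin end first and straight in under the foot bar, until the cradle has come up level against its stop and cannot rock any more, then back away. Do not grip or lift the wedge, and leave the gearbox, the cradle and the other things on the bench alone.

Things in the scene. Friction and masses are not known exactly. Their poses are not given: they have to be found in the camera images.
- stand: Fixed stand: dark base plate 200 x 250 x 10 mm, two blue cheeks 95 mm high, black rubber rests. Origin on the bench under the pivot. Own +x runs from the foot side to the rear, y along the pivot (70 mm up). The wedge goes in along +x on the stand's y = 0 line. The gearbox top is some 135 mm high; from the foot bar to 45 mm inward nothing is higher than 65 mm.
- cradle (a joint): Tilt of the blue cradle with the gearbox (5 kg, but only about 4 N rest on the foot bar), rad: 0 = level, against its stop on the rear rests; 0.06 = the foot end hangs down on the front rests, as at the start. It swings freely between and falls back to 0.06 when nothing holds the foot bar.
- foot (a point): Fixed point of the stand: middle of the foot bar's underside when the cradle is level, 15 mm above the bench, 165 mm in front (-x) of the stand's origin; axes as the stand's. The bar is black and round, 16 mm thick, 86 mm long along the stand's y, on a blue arm 36 mm wide. At tilt 0.06 its underside hangs 5 mm above the bench.
- wedge: Loose orange wedge, about 150 g, 110 mm long (x), 56 wide (y), top sloping from 22 mm at the thick end (-x) to 3 mm at the thin end (+x). Origin: middle of its underside. Starts flat before the foot bar, thin end roughly towards it. Friction keeps it where left. Under the bar it takes 4 to 9 N to push; once the cradle is level it jams. Level needs the thin end about 67 mm past the foot point.
- wedge_tip (a point): Middle of the wedge's thin end, on the bench; axes as the wedge's
- wedge_back (a point): Middle of the wedge's thick end face (56 mm wide, 22 mm high, upright), 11 mm above the bench; axes as the wedge's
- spray_can: Bystander: aluminium spray can with paper label, 54 mm across, 150 mm high; origin under its centre
- putty_pot: Bystander: green pot with white lid, 80 mm across, 90 mm high; origin under its centre
- red_cap: Bystander: red plastic cap, 48 mm across, 42 mm high; origin under its centre
- screwdriver: Bystander: screwdriver with red handle, 200 mm long, lying along its own x
- wrench: Bystander: steel wrench, 160 mm long, lying along its own x
- bearing: Bystander: steel ring, 52 mm across, 15 mm high; origin under its centre
- pinion: Bystander: steel pinion, 48 mm across, with a stub shaft to 50 mm high; origin under its centre
Mind the look-alikes: they are no part of the job. Of the things shaped like the wedge, the orange one is meant.

How it is judged:
On the way:
1. the wedge's thin end is under the foot bar while the cradle still hangs low (x of wedge_tip in the frame of foot above 0.004 m and y of wedge_tip in the frame of foot between -0.045 and 0.045 m and value of joint cradle above 0.02 rad), for 0.05 s.
At the end, for the whole second after the job is handed in: The cradle is level on its stop (tilt under 0.012 rad) and rests on the wedge with more than 1.5 N; the wedge lies flat on the bench, thin end at least 20 mm past the foot point, within 40 mm of its middle and within 0.3 rad of straight; all is at rest (value of joint cradle below 0.012 rad and contact force between wedge and cradle above 1.5 N and x of wedge_tip in the frame of foot above 0.02 m and y of wedge_tip in the frame of foot between -0.04 and 0.04 m and angle between the x axis of wedge and the x axis of stand, either way round below 0.3 rad and angle between wedge's own z axis and vertical below 0.06 rad and height (world z) of wedge below 0.006 m and linear speed of wedge below 0.01 m/s and velocity of joint cradle between -0.05 and 0.05 rad/s); the robot touches nothing.
It fails at once if the wedge is lifted off the bench (height (world z) of wedge above 0.012 m).
It fails at once if the robot presses on the cradle or gearbox (contact force between any of the arm, the fingers and cradle above 3 N).
It fails at once if a bystander is moved by more than 25 mm (distance of any of spray_can, putty_pot, red_cap, screwdriver, wrench, bearing, pinion from where it was at the start of the episode above 0.025 m).
It also fails if it takes over 54 s, if anything falls off the work surface, if the arm or the gripper's body presses on something with over 40 N, if the wrist force passes 120 N, or if a joint passes its speed limit or range.

## Robot

A 6-joint arm with a two-finger parallel gripper is mounted at the origin on the work surface. World frame = base frame: x ahead of the robot, y to its left, z up, the work surface at z = 0. Lengths are in m, angles in rad, forces in N, time in s.
With the tool pointing down it reaches from about 0.35 to 0.775 m from the base axis. Payload 7.3 kg.
Tool frame: the origin (TCP) lies at the very end of the fingers, on their centre line; the grasp point (between the pads) lies robot.pinch_z behind it (robot.pinch_z is the distance from the TCP to the grasp point, in m); y points along the fingers, z is the direction in which the jaws open and shut, and the axes are right-handed (so a half turn about y gives the same grasp; the last joint's range is limited). The gripper opens to 92 mm and grips with 3 to 60 N. Pads are 19 mm wide; open, the fingers measure 130 mm over their backs; the gripper's body (75 mm by 190 mm) begins 47 mm behind the grasp point.
Start: joints at [-1.323, 0.342, 1.524, -0, 1.275, -0.146], TCP at [0.201, -0.485, 0.227] pointing down, gripper open.
Joint ranges: [-2.53, 2.53], [-0.77, 2.02], [0.04, 2.7], [-1, 4.14], [0.28, 2.66], [-3.11, 3.11]. Speed limits (rad/s): [2.57, 2.57, 3.14, 3.14, 3.14, 3.14].

## Interface

Orientations are given as [roll, pitch, yaw] about the fixed x, y, z axes, in that order (R = Rz(yaw) Ry(pitch) Rx(roll)).
In Python, from cell import status, viewer, robot gives the robot as it stands. The module is installed in compiled form; this text tells all that it offers.
- The arm moves only by the shell command python3 -m pendant 'ROWS' [FORCE]. ROWS is JSON, a list that holds one entry, the list of rows, each a list of 7 numbers: the shift along the tool's x, y, z in cm, then the turn, a rotation vector about the tool's x, y, z in rad, then the finger opening in cm, from 0 to 9.18. A call has 1 to 20 rows; each row is the pose to reach, as a shift and turn from the pose commanded when the call began, along the tool's axes at that moment; what a row does not reach only later rows make up. A row lasts 1/10 s, in which the tool goes at most 50 mm and 8.59 degrees, less where a joint would pass 70% of its speed; a pose out of reach is approached as far as the arm can. A call with a gripper value outside its range is refused whole. The fingers move at their own pace and stop on an object; FORCE is the grip in N (left out, the last holds). Time passes only in rows, so rows that repeat a pose let the fingers close. It gives the time, the measured TCP pose, the force and the opening at its end, in the units of the state.
- status.observe(): the state, without advancing time (a new reading comes with each control period).
- viewer.read_camera(name): name is "side" or "top" or "wrist"; returns a dict with "image" (384x512x3 uint8, red, green, blue), "range_z" (384x512 float32, m along the optical axis (not along the pixel's ray), 0 where there is no reading), "fx", "fy", "cx", "cy" (pixels), "camera_from_world" (4x4, takes a point from world to camera coordinates). Camera axes: x right, y up, looking along -z (the intrinsics and any distortion apply to the point x, -y, -z); pixel columns grow to the right and rows downward; lengths in m; the calibration is good to about 2 mm. A picture is of the moment at which its call begins.
- robot.hand_in(): hands the job in, once; it reports no verdict.
The state is a dict: "time": time; "qpos": joint angles; "qvel": joint speeds; "joint_efforts": joint torques, N m; "tool_pos": TCP position; "tool_rot": TCP orientation; "contact_force": force on the tool from outside, world axes, zero at the start; "torque": the same for the moment, N m; "opening": finger opening in m.
Only numpy, scipy, OpenCV 4.12 (cv2) and the standard library are available. Lean on these libraries where they do the work, as an engineer would, in place of code of your own. Each camera call takes 0.05 s, during which the arm holds its last target. There are 200 camera calls.

## Working session

There is one attempt and no reset: what is moved stays moved. The work goes in short steps, Python scripts to look and compute and a shell command to move; the robot and the scene stay as the last step left them, time stands still between calls to the robot, and variables do not carry over. Pictures are saved under pics/ and viewed, about 8 in all and at most 12, crops included, and the job is handed in when it is done.

```bash
mkdir -p pics; cat > h.py <<'E'
import numpy as np, cv2
from cell import status, viewer, robot
def cam(n,f=None):
    c=viewer.read_camera(n)
    if f: cv2.imwrite('pics/'+f,c["image"][:,:,::-1])
    return c
def pts(c,uv):  # pixels -> world by depth
    uv=np.asarray(uv,float).reshape(-1,2); z=c["range_z"][uv[:,1].astype(int),uv[:,0].astype(int)]
    P=np.c_[(uv[:,0]-c["cx"])/c["fx"]*z,-(uv[:,1]-c["cy"])/c["fy"]*z,-z,np.ones(len(z))]
    return (np.linalg.inv(c["camera_from_world"])@P.T).T[:,:3]
def plane(c,uv,h):
    uv=np.asarray(uv,float).reshape(-1,2); M=np.linalg.inv(c["camera_from_world"])
    d=np.c_[(uv[:,0]-c["cx"])/c["fx"],-(uv[:,1]-c["cy"])/c["fy"],-np.ones(len(uv))]@M[:3,:3].T
    o=M[:3,3]; return o+d*((h-o[2])/d[:,2])[:,None]
E
python3 - <<'E'
from h import *
print(status.observe())
a=cam("top","top.png"); b=cam("side","side.png")
for c in(a,b): print(c["fx"],c["cx"],c["cy"],c["camera_from_world"].round(3).tolist())
E
```

```text
{'time': 0.0, 'qpos': array([-1.32304314e+00,  3.42700558e-01,  1.52504852e+00, -3.77738948e-06,
        1.27538072e+00, -1.45990098e-01]), 'qvel': array([ 0.00014148,  0.00086536,  0.00091078,  0.00038124, -0.00071379,
       -0.00034309]), 'joint_efforts': array([ 2.50297953e-04, -4.31242669e+01, -2.44224358e+01,  7.16382475e-02,
        5.60106570e-02, -1.31319239e-04]), 'tool_pos': array([ 0.20133611, -0.48440808,  0.22604547]), 'tool_rot': array([-1.57231764e+00,  2.20036971e-04, -2.74784843e+00]), 'contact_force': array([-0.6611676 , -0.30447456, -0.39655069]), 'torque': array([ 0.01376552,  0.00428169, -0.03082517]), 'opening': 0.09157774466084018}
403.1009296931848 255.58786973333804 181.48020279450841 [[0.018, -1.0, 0.013, 0.0], [0.993, 0.019, 0.113, -0.554], [-0.114, 0.011, 0.993, -0.997], [0.0, 0.0, 0.0, 1.0]]
361.3424778044435 252.67096466954033 187.74296304636525 [[-0.794, -0.608, 0.017, 0.43], [0.397, -0.496, 0.772, -0.28], [-0.461, 0.62, 0.635, -0.872], [0.0, 0.0, 0.0, 1.0]]
```

View pics/top.png

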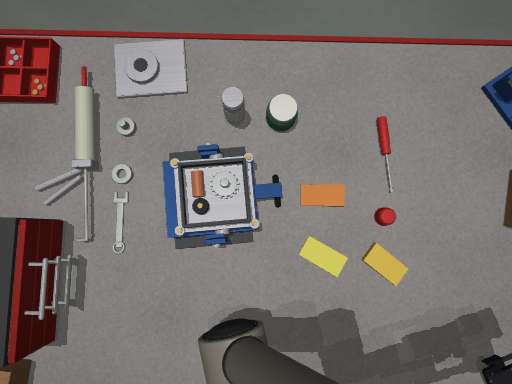

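View pics/side.png

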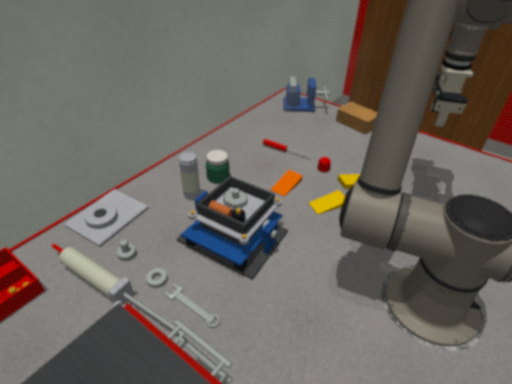

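Top view: the foot bar is black at (277,191). There are three wedge-like pieces: orange (322,195), yellow (323,256) and amber (385,264). The one at (322,195) is the only orange one, and it lies in front of the foot bar. I'll measure it and confirm with an enlarged crop.

```bash
python3 - <<'E'
from h import *
a=cam("top"); im=a["image"]; hsv=cv2.cvtColor(im,cv2.COLOR_RGB2HSV)
def comp(m,roi):
    k=np.zeros_like(m); x0,y0,x1,y1=roi; k[y0:y1,x0:x1]=m[y0:y1,x0:x1]
    n,l,s,ce=cv2.connectedComponentsWithStats(k); i=1+np.argmax(s[1:,4]); return (l==i).astype(np.uint8)
for n,(u,v) in dict(o=(322,195),y=(323,256),am=(385,264)).items(): print(n,hsv[v,u])
m=comp(cv2.inRange(hsv,(5,150,120),(19,255,255)),(290,170,360,220))
c=cv2.findContours(m,0,1)[0][0]; r=cv2.minAreaRect(c); bx=cv2.boxPoints(r)
print("wedge box px",bx.round(1).tolist(),cv2.contourArea(c))
P=plane(a,bx,0.012);print(P.round(4).tolist())
ys,xs=np.nonzero(m); W=pts(a,np.c_[xs,ys])
print("slope z vs y", np.polyfit(W[:,1],W[:,2],1), W.min(0),W.max(0))
k=comp((im.max(2)<45).astype(np.uint8),(262,165,295,215))
c=cv2.findContours(k,0,1)[0][0]; r=cv2.minAreaRect(c);bx=cv2.boxPoints(r)
print("bar px",bx.round(1).tolist()); print(plane(a,bx,0.017).round(4).tolist())
ys,xs=np.nonzero(k);print(np.median(pts(a,np.c_[xs,ys]),0))
cv2.imwrite('pics/crop.png',cv2.resize(im[140:300,150:420,::-1],None,fx=2.9,fy=2.9,interpolation=cv2.INTER_CUBIC))
E
```

```text
o [ 13 168 204]
y [ 28 142 209]
am [ 24 158 205]
wedge box px [[301.0, 205.0], [301.0, 185.0], [343.0, 185.0], [343.0, 205.0]] 839.5
[[0.4971, -0.1079, 0.012], [0.5491, -0.1076, 0.012], [0.5512, -0.2171, 0.012], [0.4991, -0.2168, 0.012]]
slope z vs y [0.2433431  0.05312053] [ 0.43688009 -0.21574935 -0.00146258] [0.55059754 0.02174813 1.05324075]
bar px [[273.6000061035156, 197.10000610351562], [279.0, 196.0], [280.8999938964844, 205.60000610351562], [275.5, 206.6999969482422]]
[[0.5159, -0.0365, 0.017], [0.5189, -0.0503, 0.017], [0.4942, -0.0556, 0.017], [0.4912, -0.0417, 0.017]]
[ 0.50560385 -0.04520544  0.01881147]
```

View pics/crop.png

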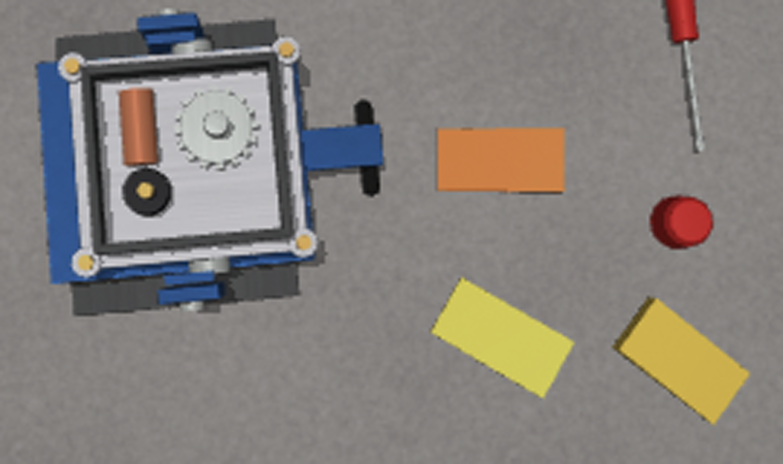

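The crop shows the orange wedge at full-image pixels (301–343, 185–205), directly in front of the black bar, whose ends are at about (275,175) and (278,207). The yellow and amber pieces are off to the side with other hues. The stand looks turned by about 5° relative to the wedge, so I'll fit both poses.

```bash
cat > meas.py <<'E'
from h import *
def biggest(m,roi):
    k=np.zeros_like(m); x0,y0,x1,y1=roi; k[y0:y1,x0:x1]=m[y0:y1,x0:x1]
    n,l,s,ce=cv2.connectedComponentsWithStats(k); i=1+np.argmax(s[1:,4]); return (l==i).astype(np.uint8)
def wedge(a,roi=(255,165,375,225)):
    hsv=cv2.cvtColor(a["image"],cv2.COLOR_RGB2HSV)
    m=biggest(cv2.inRange(hsv,(5,120,80),(19,255,255)),roi); ys,xs=np.nonzero(m)
    W=pts(a,np.c_[xs,ys]); W=W[(W[:,2]>-.005)&(W[:,2]<.035)]
    r=cv2.minAreaRect(W[:,:2].astype(np.float32)*1000); A=np.c_[W,np.ones(len(W))]
    s=np.linalg.lstsq(A[:,[0,1,3]],W[:,2],rcond=None)[0]
    q=plane(a,np.c_[xs,ys],.012)[:,:2]; d=q-q.mean(0); v=np.linalg.svd(d,full_matrices=False)[2][0]; v*=np.sign(v[1])
    t=d@v
    return q.mean(0),np.degrees(np.arctan2(v[1],v[0])),t.min(),t.max(),s[:2]
E
python3 - <<'E'
from meas import *
a=cam("top"); print("wedge",wedge(a))
im=a["image"].astype(int)
k=((im.max(2)<50)).astype(np.uint8)
for roi in((270,170,285,186),(270,194,285,212)):
    ys,xs=np.nonzero(biggest(k,roi)); print(xs.min(),xs.max(),ys.min(),ys.max()); 
    print(plane(a,[[xs.mean()+.5,ys.mean()+.5]],.014), len(xs))
# base plate (dark grey) and gearbox edge for direction
k=((im.max(2)<85)&(np.ptp(im,axis=2)<20)).astype(np.uint8); k[:]=k
ys,xs=np.nonzero(k[140:255,155:262]); P=plane(a,np.c_[xs+155,ys+140],.01); Z=pts(a,np.c_[xs+155,ys+140])[:,2]
P=P[(Z<.016)&(Z>.004)]; r=cv2.minAreaRect((P[:,:2]*1000).astype(np.float32)); print("plate",r,len(P))
E
```

```text
wedge (array([ 0.5248851 , -0.16291454]), np.float64(92.42283070245608), np.float64(-0.05542480759553444), np.float64(0.056158099710221614), array([-0.00107347, -0.17327979]))
273 278 175 182
[[ 0.56245987 -0.04150111  0.014     ]] 41
274 280 197 206
[[ 0.50388785 -0.04719669  0.014     ]] 57
plate ((514.8792724609375, 125.91246032714844), (249.23049926757812, 202.0551300048828), 6.26593542098999) 1095
```

```bash
python3 -c "
from cell import robot;print(robot.pinch_z)"; python3 -m pendant '[[[-35.3,0,-17.5,0,-1.28,0,0],[-35.3,0,-17.5,0,-1.28,0,0],[-35.3,0,-17.5,0,-1.28,0,0],[-35.3,0,-17.5,0,-1.28,0,0],[-35.3,0,-17.5,0,-1.28,0,0],[-35.3,0,-17.5,0,-1.28,0,0],[-35.3,0,-17.5,0,-1.28,0,0],[-35.3,0,-17.5,0,-1.28,0,0],[-35.3,0,-17.5,0,-1.28,0,0],[-35.3,12,-17.5,0,-1.28,0,0],[-35.3,12,-17.5,0,-1.28,0,0],[-35.3,12,-17.5,0,-1.28,0,0],[-35.3,12,-17.5,0,-1.28,0,0],[-35.3,12,-17.5,0,-1.28,0,0],[-35.3,12,-17.5,0,-1.28,0,0]]]'
python3 - <<'E'
from meas import *
a=cam("top","t2.png"); cam("side"); c=cam("wrist","w1.png")
E
```

```text
0.0188
time: 1.7
tool_pos: [0.4614, -0.1884, 0.1083]
tool_rot: [-1.568, -0.002, -1.468]
contact_force: [-0.4, -0.1, -0.9]
opening: 0.0006
```

View pics/w1.png

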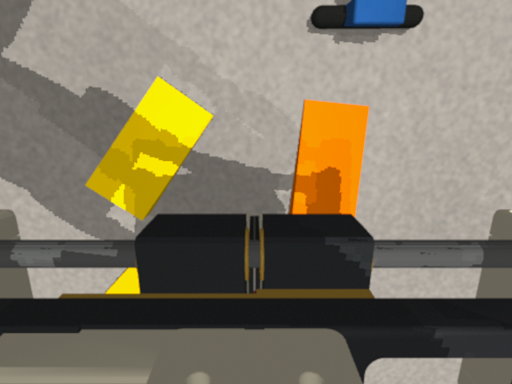

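Wrist view: the bar is at (310–423, 16), and the thin end of the orange wedge spans (303–368, 102), so the wedge sits left of the bar's middle. The closed fingers span columns 137–372. I'll check the finger width and get the offsets from this near view.

```bash
python3 - <<'E'
from meas import *
c=cam("wrist")
print(pts(c,[[150,262],[360,262],[139,240],[370,240],[240,220],[140,250],[370,250]]).round(4).tolist())
b=plane(c,[[312,16],[422,15]],.0135); print("bar",b.round(4).tolist(),b.mean(0))
t=plane(c,[[303,101],[368,107]],.003); print("thin",t.round(4).tolist(),t.mean(0))
print("left edge",plane(c,[[291,213]],.001),plane(c,[[303,101]],.001))
E
```

```text
[[0.4302, -0.1634, 0.1959], [0.4844, -0.1574, 0.1969], [0.4276, -0.1572, 0.1965], [0.4861, -0.1513, 0.1962], [0.4525, -0.1536, 0.1852], [0.4276, -0.1602, 0.1959], [0.4863, -0.1538, 0.1969]]
bar [[0.4911, -0.0486, 0.0135], [0.5751, -0.0391, 0.0135]] [ 0.53308697 -0.04385672  0.0135    ]
thin [[0.495, -0.1109, 0.003], [0.5514, -0.1101, 0.003]] [ 0.52317811 -0.11049854  0.003     ]
left edge [[ 0.49873401 -0.21331722  0.001     ]] [[ 0.49528071 -0.110832    0.001     ]]
```

```bash
python3 -m pendant '[[[0,5,0,0,0,0,0],[0,9,0,0,0,0,0],[0,10.3,0,0,0,0,0],[0,10.3,0,0,0,0,0],[0,10.3,0.8,0,0,0,0],[0,10.3,1.4,0,0,0,0],[0,10.3,1.8,0,0,0,0],[0,10.3,2.2,0,0,0,0],[0,10.3,2.6,0,0,0,0],[0,10.3,3.0,0,0,0,0],[0,10.3,3.4,0,0,0,0],[0,10.3,3.7,0,0,0,0],[0,10.3,3.7,0,0,0,0],[0,10.3,3.7,0,0,0,0]]]'
python3 -m pendant '[[[0,0,-0.7,0,0,0,0],[0,0,-1.2,0,0,0,0],[0,-4,-1.5,0,0,0,0],[0,-9,-1.5,0,0,0,0],[4,-10.3,-1.5,0,0,0,1],[6,-10.3,0,0,0,0,1],[6,-10.3,0,0,0,0,1],[6,-10.3,0,0,0,0,1],[6,-10.3,0,0,0,0,1]]]'
python3 - <<'E'
from h import *
c=cam("wrist","w2.png")
E
```

```text
time: 3.3
tool_pos: [0.4973, -0.1839, 0.0036]
tool_rot: [-1.57, -0.0, -1.468]
contact_force: [-1.2, -0.6, 0.6]
opening: 0.0004
time: 4.2
tool_pos: [0.5022, -0.2426, 0.106]
tool_rot: [-1.572, 0.002, -1.468]
contact_force: [0.1, -0.6, -0.5]
opening: 0.0102
```

View pics/w2.png

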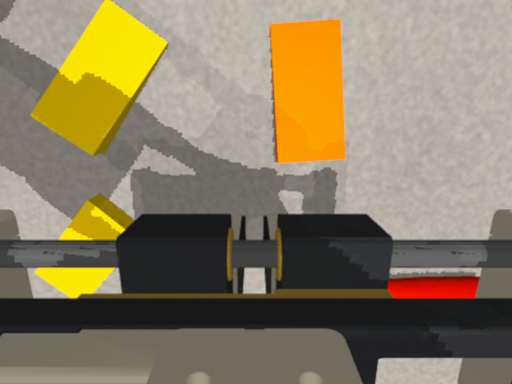

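Wrist view: the whole orange wedge is visible, with corners at about (270,24), (340,19), (345,158) and (277,162). I'll measure its pose in the stand frame.

```bash
cat > wp.py <<'E'
from meas import *
F=np.array([.533,-.042]); th=np.radians(96); U=np.array([np.cos(th),np.sin(th)]); V=np.array([-U[1],U[0]])
def wr():
    c=cam("wrist"); hsv=cv2.cvtColor(c["image"],cv2.COLOR_RGB2HSV)
    m=biggest(cv2.inRange(hsv,(5,150,80),(19,255,255)),(0,0,512,212))
    p=cv2.findContours(m,0,1)[0][0].reshape(-1,2)
    q=cv2.boxPoints(cv2.minAreaRect(p)); top=q[np.argsort(q[:,1])]
    t=plane(c,top[:2],.003)[:,:2]; b=plane(c,top[2:],.022)[:,:2]
    t,b=t.mean(0),b.mean(0); d=t-b
    f=lambda x:((x-F)@U*1000,(x-F)@V*1000)
    print("tip a,b mm",f(t),"back",f(b),"len",np.linalg.norm(d),"ang",np.degrees(np.arctan2(d[1],d[0])))
    s=status.observe(); print("tcp a,b",f(s["tool_pos"][:2]),s["tool_pos"],s["tool_rot"],s["contact_force"])
E
python3 -c "
from wp import *
wr()"
```

```text
tip a,b mm (np.float64(-61.03724668526143), np.float64(11.703760379119528)) back (np.float64(-170.96212356107878), np.float64(4.636297145481383)) len 0.1101518388077223 ang 99.67868721125367
tcp a,b (np.float64(-196.41735274541736), np.float64(51.19655199376421)) [ 0.50261511 -0.24269285  0.1062757 ] [-1.57192388e+00  9.85890272e-04 -1.46712832e+00] [-1.2187294  -0.94608631  0.31153874]
```

```bash
python3 -m pendant '[[[0,0,2.5,0,0,0,1],[0,0,4.5,0,0,0,1],[0,4,4.5,0,0,0,1],[0,8,4.5,0,0,0,1],[0,10,4.5,0,0,0,1],[0,10,4.5,0,0,0,1],[0,10,4.5,0,0,0,1]]]'
python3 -c "
from wp import *
wr()"
```

```text
time: 5.0
tool_pos: [0.5482, -0.2388, 0.0071]
tool_rot: [-1.571, 0.0, -1.467]
contact_force: [1.0, 0.6, 1.3]
opening: 0.01
tip a,b mm (np.float64(-77.85891072434737), np.float64(10.467452207472205)) back (np.float64(-170.73977269016274), np.float64(4.8121685761984105)) len 0.09305287073735558 ang 99.48429535313353
tcp a,b (np.float64(-197.7889290597204), np.float64(4.9347507736784895)) [ 0.54876686 -0.23922124  0.00799237] [-1.56930903e+00 -1.19333246e-03 -1.46740302e+00] [0.37846568 0.16733096 0.23521158]
```

```bash
python3 -m pendant '[[[-0.6,0.2,0,0,0,0,1],[-1.2,0.2,0,0,0,0,1],[-1.6,0.2,0,0,0,0,1],[-2,0.2,0,0,0,0,1],[-2.4,0.2,0,0,0,0,1],[-2.8,0.2,0,0,0,0,1],[-3.2,0.2,0,0,0,0,1],[-3.6,0.2,0,0,0,0,1],[-4.0,0.2,0,0,0,0,1],[-4.4,0.2,0,0,0,0,1],[-4.8,0.2,0,0,0,0,1],[-5.2,0.2,0,0,0,0,1],[-5.6,0.2,0,0,0,0,1],[-5.9,0.2,0,0,0,0,1],[-5.9,0.2,0,0,0,0,1]]]'
python3 -c "
from wp import *
wr(); cam('wrist','w3.png')"
```

```text
time: 6.55
tool_pos: [0.5417, -0.1795, 0.0045]
tool_rot: [-1.571, 0.001, -1.467]
contact_force: [0.4, 0.3, -0.8]
opening: 0.0103
tip a,b mm (np.float64(-20.588081132607453), np.float64(4.778541809104504)) back (np.float64(-120.64066185863865), np.float64(4.864341826248582)) len 0.10005261751489532 ang 95.95086605838873
tcp a,b (np.float64(-137.7681551822302), np.float64(5.897760341497648)) [ 0.54153524 -0.17962993  0.00441773] [-1.57180106e+00  9.90066032e-04 -1.46756145e+00] [-0.89409589  0.31168522 -0.33075158]
```

View pics/w3.png

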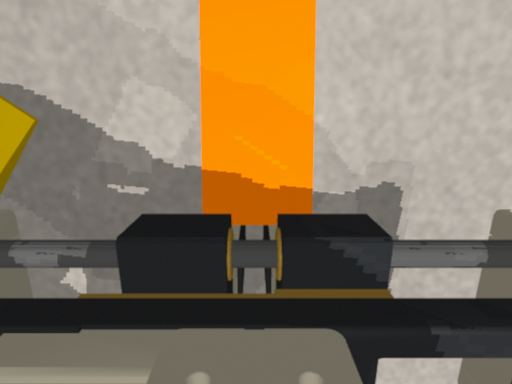

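The wedge fills columns 201–315 and lies straight at 96°, about 5 mm off centre, with the fingers against its thick end. I'll keep pushing.

```bash
python3 -m pendant '[[[-0.4,0,0,0,0,0,1],[-0.8,0,0,0,0,0,1],[-1.2,0,0,0,0,0,1],[-1.6,0,0,0,0,0,1],[-2,0,0,0,0,0,1],[-2.4,0,0,0,0,0,1],[-2.8,0,0,0,0,0,1],[-3.2,0,0,0,0,0,1],[-3.6,0,0,0,0,0,1],[-4.0,0,0,0,0,0,1],[-4.4,0,0,0,0,0,1],[-4.8,0,0,0,0,0,1],[-5.2,0,0,0,0,0,1],[-5.6,0,0,0,0,0,1],[-6,0,0,0,0,0,1],[-6,0,0,0,0,0,1]]]'
python3 -c "
from wp import *
wr()"
```

```text
time: 8.25
tool_pos: [0.5363, -0.1211, 0.0049]
tool_rot: [-1.57, -0.002, -1.468]
contact_force: [1.4, -3.7, -2.1]
opening: 0.0098
tip a,b mm (np.float64(-11.912479108843803), np.float64(3.9116921641149407)) back (np.float64(-62.05963048053355), np.float64(4.092359043759288)) len 0.050147476818047036 ang 95.79357940316856
tcp a,b (np.float64(-79.02397531415399), np.float64(4.985568613757527)) [ 0.536302   -0.12111221  0.00482781] [-1.56966356e+00 -1.22844853e-03 -1.46771660e+00] [ 1.32803824 -4.53858153 -2.33752553]
```

```bash
python3 -m pendant '[[[-0.4,0,0,0,0,0,1],[-0.8,0,0,0,0,0,1],[-1.2,0,0,0,0,0,1],[-1.6,0,0,0,0,0,1],[-2,0,0,0,0,0,1],[-2.2,0,0,0,0,0,1],[-2.2,0,0,0,0,0,1]]]'
python3 -m pendant '[[[-0.1,0,0,0,0,0,1],[-0.2,0,0,0,0,0,1],[-0.2,0,0,0,0,0,1]]]'
```

```text
time: 9.0
tool_pos: [0.5337, -0.0991, 0.0047]
tool_rot: [-1.57, -0.001, -1.468]
contact_force: [1.4, -4.3, -2.5]
opening: 0.0099
time: 9.3
tool_pos: [0.5337, -0.098, 0.0048]
tool_rot: [-1.57, -0.002, -1.467]
contact_force: [1.6, -8.3, -3.2]
opening: 0.0103
```

```bash
python3 -m pendant '[[[-0.1,0,0,0,0,0,1],[-0.2,0,0,0,0,0,1],[-0.2,0,0,0,0,0,1]]]'
```

```text
time: 9.6
tool_pos: [0.5338, -0.0977, 0.0048]
tool_rot: [-1.57, -0.004, -1.467]
contact_force: [0.8, -16.1, -4.1]
opening: 0.0099
```

The force jumped to 16 N with almost no travel, and the thin end is about 64 mm past the foot point, so the wedge has jammed. I'll back away and check.

```bash
python3 -m pendant '[[[0.5,0,0,0,0,0,1],[1.5,0,0,0,0,0,1],[3,0,0,0,0,0,1],[5,0,0,0,0,0,1],[5.5,-4,0,0,0,0,1],[5.5,-9,0,0,0,0,1],[5.5,-12,0,0,0,0,1],[5.5,-12,0,0,0,0,1],[5.5,-12,0,0,0,0,1]]]'
python3 - <<'E'
from wp import *
c=cam("wrist","w4.png"); wr()
b=c["image"]
E
```

```text
time: 10.5
tool_pos: [0.5388, -0.15, 0.1251]
tool_rot: [-1.57, -0.0, -1.468]
contact_force: [-0.8, 0.8, -1.0]
opening: 0.0097
tip a,b mm (np.float64(-11.240026575102176), np.float64(3.8268248860996774)) back (np.float64(-46.352677314983694), np.float64(3.99735311044832)) len 0.03511306483142993 ang 95.72173930135573
tcp a,b (np.float64(-107.38062539511988), np.float64(6.321300544701102)) [ 0.53793766 -0.14945314  0.12341578] [-1.57298326e+00  1.25542674e-03 -1.46796394e+00] [-0.22011392  0.17818263 -0.52475831]
```

View pics/w4.png

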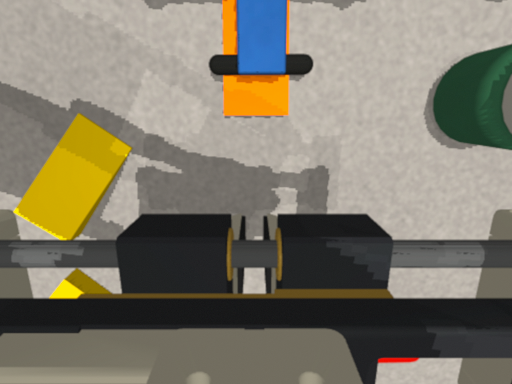

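The wedge sits under the bar: thick end at row 115, columns 223–288; bar at (210–312, 64); bar centred on the wedge to a few mm. I'll check the tilt from depth.

```bash
python3 - <<'E'
from wp import *
c=cam("wrist")
for n,p in dict(barL=[(u,v) for u in range(214,222) for v in range(58,70)],barR=[(u,v) for u in range(292,308) for v in range(58,70)],arm=[(u,v) for u in range(245,280) for v in range(5,55)]).items():
    Q=pts(c,p); print(n,"max z",np.percentile(Q[:,2],[50,90,97]).round(4), end=' ')
    if n=="arm": print("slope dz/da",np.polyfit((Q[:,:2]-F)@U,Q[:,2],1))
print()
a=cam("top"); 
# gearbox rim bolts / floor: fit plane over gearbox rim pixels (z>0.12)
ys,xs=np.mgrid[150:236,165:262]; Q=pts(a,np.c_[xs.ravel(),ys.ravel()]); 
for lo,hi in((.12,.15),(.10,.15)):
    R=Q[(Q[:,2]>lo)&(Q[:,2]<hi)]; A=np.c_[(R[:,:2]-F)@U,(R[:,:2]-F)@V,np.ones(len(R))]
    print(len(R),np.linalg.lstsq(A,R[:,2],rcond=None)[0])
E
```

```text
barL max z [0.0295 0.0308 0.0314] barR max z [0.0299 0.031  0.0316] arm max z [0.0494 0.0503 0.0507] slope dz/da [-0.64255605  0.05959029]

1052 [-0.00853235  0.00391085  0.12949784]
2355 [0.00401074 0.026591   0.11806922]
```

The bar top measures 31 mm, which is the level height (15 + 16). It would be about 21 mm if the bar still hung low. The rim slope is within noise and the robot is clear, so I'm handing in.

```bash
python3 -c "
from wp import *
wr(); print(robot.hand_in())"
```

```text
tip a,b mm (np.float64(-10.847442121967434), np.float64(4.243915128877068)) back (np.float64(-45.87828795944828), np.float64(4.378333842884184)) len 0.03503110372911514 ang 95.78014840871008
tcp a,b (np.float64(-107.26317838310976), np.float64(6.130714454765514)) [ 0.53811493 -0.14931641  0.12333217] [-1.57314302e+00  1.24018706e-03 -1.46775841e+00] [ 0.47886886 -0.30645586 -0.02753193]
the job is handed in; nothing more can be done
None
```

The orange wedge is jammed under the foot bar, the cradle looks level against its stop, and I have handed the job in at about 11 s of the 54 s allowed.

I nudged the wedge sideways onto the stand's centre line with the closed fingers. Then I pushed it straight in from behind with two fingertips. The push force rose from about 4 N to 16 N with almost no further travel, and I backed away there.

**Last checks:**
- **Wedge position:** the thin end is about 64 mm past the foot point, worked out from the thick end because the bar and arm hide the tip. You gave about 67 mm; I put the difference down to measurement error. The wedge is about 4 mm off the middle and within 0.5° of straight.
- **Cradle level:** the top of the foot bar measures 31 mm, which is the level height. The slope of the gearbox rim read −0.009 rad, which I treated as noise. A second rim fit, over a wider area, read +0.004 rad.
- **Arm clear:** the fingers are about 12 cm above the bench with no contact force.
- **Not checked:** the force of the cradle on the wedge could not be measured, so I rely on the jam for that. I did not measure the bystanders again, but none of my moves went near enough to touch them.

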